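Bring round the medium V-block and kit it

ROBOT

A 6-joint arm with a two-finger parallel gripper is mounted at the origin on the work surface. World frame = base frame: x ahead of the robot, y to its left, z up, the work surface at z = 0. Lengths are in m, angles in rad, forces in N, time in s.
With the tool pointing down it reaches from about 0.35 to 0.975 m from the base axis. Payload 4.9 kg.
Tool frame: the origin (TCP) lies at the very end of the fingers, on their centre line; the grasp point (between the pads) lies 19 mm behind it (ctrl.grip_point_offset is the distance from the TCP to the grasp point, in m); z points along the fingers, y is the line along which they close (so a half turn about z gives the same grasp; the last joint's range is limited). The gripper opens to 85 mm and grips with 20 to 120 N. Pads are 22 mm wide; open, the fingers measure 114 mm over their backs; the gripper's body (76 mm by 85 mm) begins 54 mm behind the grasp point. The pads swing forward as they close: fully open they stand 13 mm farther back than shut.
Start: joints at [-0.119, 0.053, 1.613, -0, 1.476, -0.119], TCP at [0.625, 0, 0.231] pointing down, gripper open.
Joint ranges: [-3.01, 3.01], [-1.01, 2.22], [0.06, 2.58], [-1.02, 4.17], [0.09, 2.62], [-3.14, 3.14]. Speed limits (rad/s): [2.57, 2.57, 3.14, 3.14, 3.14, 3.14].

INTERFACE

Orientations are given as a rotation vector (axis times angle).
In Python, from station import ctrl gives the robot as it stands.
- The arm moves only by the tool send_rows, never from a script. Its argument "rows" is a list of rows, each a list of 3 entries, a list of its own where there are three numbers: the finger opening in cm, from 0 to 8.54, then the shift along the tool's x, y, z in cm, then the turn about the tool's z in degrees. A call has 1 to 10 rows; each row shifts and turns the commanded pose from where the row before left it, along the tool's axes as they then stand; what a row does not reach is not made up. A row lasts 1/8 s, in which the tool goes at most 62.5 mm and 10.7 degrees, less where a joint would pass 70% of its speed; a pose out of reach is approached as far as the arm can. A call with a gripper value outside its range is refused whole. The fingers move at their own pace and stop on an object; "newtons" is the grip in N (left out, the last holds). Time passes only in rows, so rows that do not move let the fingers close. It gives the time, the measured TCP pose, the force, the opening and the grip force at its end, in the units of the state.
- ctrl.get_obs(): the state, without advancing time (a new reading comes with each control period).
- ctrl.get_image(name): name is "scene" or "side" or "wrist"; returns a dict with "frame" (420x560x3 uint8, red, green, blue), "range_z" (420x560 float32, m along the optical axis (not along the pixel's ray), 0 where there is no reading), "fx", "fy", "cx", "cy" (pixels), "cam_to_world" (4x4, takes a point from camera to world coordinates). Camera axes: x right, y down, z forward; pixel columns grow to the right and rows downward; lengths in m; the calibration is good to about 2 mm. A picture is of the moment at which its call begins.
- ctrl.finish_job(): hands the job in; it is judged then, once.
The state is a dict: "t": time; "q": joint angles; "dq": joint speeds; "effort": joint torques, N m; "tool_pos": TCP position; "tool_rot": TCP orientation; "contact_force": force on the tool from outside, world axes, zero at the start; "wrist_torque": the same for the moment, N m; "opening": finger opening in m; "grip_force": force on a finger pad.
Only numpy, scipy, OpenCV 4.12 (cv2) and the standard library are available. Lean on these libraries where they do the work, as an engineer would, in place of code of your own. Each camera call takes 0.05 s, during which the arm holds its last target. There are 200 camera calls.

TASK

We need the middle-sized V-block for the next weld setup. Turn the carousel until the bay with that V-block stands in the guard's opening facing you, lift the block out there, and set it down gently, upright, in the tray pocket made for its size. Leave the other tooling standing on the carousel and the other things on the table and in the tray where they are.

Things in the scene. Friction and masses are not known exactly. Their poses are not given: they have to be found in the camera images.
- carousel: Fixed foot of the tooling carousel with a central post. Origin on the turning axis at table height; z up; -x points out through the guard's opening towards the arm. On it turns a blue steel tray, 380 mm across, with five bays of 72 degrees. Tooling stands about 125 mm from the axis: the bay at the opening starts empty, the other four hold one piece each, in any order.
- deck (a point): Point on the carousel's axis at the top of its deck, 50 mm above the table; axes as the foot's. The rim and the five thin radial dividers stand 20 mm above the deck; the hub's radius is 35 mm.
- opening (a point): Middle of the guard's opening, 125 mm from the axis, 126 mm above the table; axes as the foot's. The fixed spatter guard is a level clear sheet of radius 186 mm, from 125 to 128 mm above the table (its knob reaches 145 mm), covering all but 110 degrees: 55 degrees either side of the foot's -x. The opening is free from above and from the front.
- turntable (a joint): Angle q of the carousel's tray in rad, growing anticlockwise from above, limits far off; friction (0.35 N m) holds it. Five rim grips to turn it by are upright black bars, 18 mm thick, tops 110 mm above the table, 205 mm from the axis, at q + 36, 108, 180, 252, 324 degrees anticlockwise from the foot's -x, in line with the dividers; bay centres are at q + 0, 72, 144, 216, 288.
- vblock_medium: The wanted one: plain aluminium V-block on its base, 45 mm wide, 60 mm high, a V groove along its top (32 mm wide, 16 mm deep; solid below 44 mm); 80 mm long, about 0.4 kg. Origin: centre of its underside; x along its length, y across its 45 mm width, z up; the two ends are alike. It lies at any yaw in its bay.
- vblock_short: The short V-block, like the medium one but 60 mm long. Origin and axes alike.
- vblock_long: The long V-block, like the medium one but 100 mm long. Origin and axes alike.
- angle_stop: A dark steel right-angle stop on the carousel: foot 80 x 45 x 10 mm with a 60 mm high upright at one end and a gusset. Origin: centre of its underside, x along the foot, z up.
- tray: Fixed black divided tray, 132 mm (x) by 298 mm (y), floor 3 mm thick, walls 4 mm thick, tops 21 mm above the table. On its -x side three pockets in a row for V-blocks lying along y, each 59 mm wide (x): 114 mm long (at -y), 94 mm (middle), 74 mm (at +y). The +x side is one long pocket that holds a flat stop bar. Origin: centre of its underside.
- pocket_medium (a point): Centre of the floor of the middle pocket (94 x 59 mm inside), the one for the 80 mm V-block, 3 mm above the table; axes as the tray's. The V-block fits with its length along the tray's y, either way round.
- stop_bar: Flat steel stop bar 180 x 40 x 12 mm lying in the tray's full-length pocket. Origin: centre of its underside.
- bar_clamp: Bar clamp with a yellow handle lying on the table behind the tray, about 340 x 120 x 28 mm. Origin: middle of its bar, at table height; y along the bar.
- hammer: Hammer, 290 mm long, lying on the table beside the carousel. Origin near its middle, x along the handle.
- magnet_square: Flat dark magnetic welding square, 100 x 100 x 18 mm, lying on the table. Origin: its middle, underneath.

How it is judged:
By the outcome, as a careful person would: the job done as asked, in the order asked, and still so for the second after the job is handed in, with the robot touching nothing.
It also fails if it takes over 72 s, if anything falls off the work surface, if the arm or the gripper's body presses on something with over 40 N, if the wrist force passes 120 N, or if a joint passes its speed limit or range.

## Working session

There is one attempt and no reset: what is moved stays moved. The work goes in short steps, Python scripts to look and compute and a tool call to move; the robot and the scene stay as the last step left them, time stands still between calls to the robot, and variables do not carry over. Pictures are saved under pics/ and viewed, at most 10 in all, crops included, and the job is handed in when it is done.

Besides the shell and the picture viewer there is one more tool, called after "Call:" by a JSON object that holds its "api" and its "payload". send_rows: Moves the arm, as the interface text tells. Its arguments: {"type":"object","properties":{"rows":{"type":"array","items":{"type":"array"}},"newtons":{"type":"number"}},"required":["rows"]}

```bash
mkdir -p pics; cat > h.py <<'E'
import numpy as np, cv2
from station import ctrl
from scipy.spatial.transform import Rotation as R
def grab(n):
    im=ctrl.get_image(n); np.savez(f'pics/{n}.npz',**im); return im
def pts(im):
    z=im['range_z']; v,u=np.mgrid[:z.shape[0],:z.shape[1]]
    P=np.stack([(u-im['cx'])/im['fx']*z,(v-im['cy'])/im['fy']*z,z,np.ones_like(z)],-1)@np.array(im['cam_to_world']).T
    P=P[...,:3]; P[z<=0]=np.nan; return P
def save(im,f): cv2.imwrite('pics/'+f,cv2.cvtColor(im['frame'],cv2.COLOR_RGB2BGR))
E
python3 - <<'E'
from h import *
a=[grab('scene'),grab('side')]
f=np.hstack([cv2.resize(i['frame'],(400,300)) for i in a])
for i,n in zip(a,('s','d')): save(i,n+'0.png'); print(np.round(i['cam_to_world'],3),i['fx'])
print(ctrl.get_obs())
E
```

```text
[[ 0.352  0.567 -0.745  1.299]
 [ 0.936 -0.227  0.27  -0.31 ]
 [-0.016 -0.792 -0.61   0.735]
 [ 0.     0.     0.     1.   ]] 415.4533390195826
[[-0.863 -0.345  0.369  0.09 ]
 [-0.505  0.585 -0.635  0.814]
 [ 0.003 -0.734 -0.679  1.002]
 [ 0.     0.     0.     1.   ]] 499.28753351152966
{'t': 0.1, 'q': array([-1.19017931e-01,  5.33271223e-02,  1.61417997e+00,  2.32857011e-06,
        1.47600467e+00, -1.18995930e-01]), 'dq': array([ 5.80649617e-05, -2.22128426e-03, -3.49140302e-03, -1.90090095e-03,
        1.27694902e-04, -1.34395170e-03]), 'effort': array([ 6.14647306e-04, -3.94903493e+01, -3.71363103e+01, -4.52310599e-05,
        3.99340541e-03, -4.17574097e-05]), 'tool_pos': array([6.24425066e-01, 5.86140497e-05, 2.30149559e-01]), 'tool_rot': array([-2.22039805e+00, -2.22034870e+00,  1.85968871e-03]), 'contact_force': array([-0.93328381, -0.01313201,  0.63681321]), 'wrist_torque': array([-0.01414244,  0.00986114, -0.02784495]), 'grip_force': 0.0, 'opening': 0.0852485479412771}
```

View pics/s0.png

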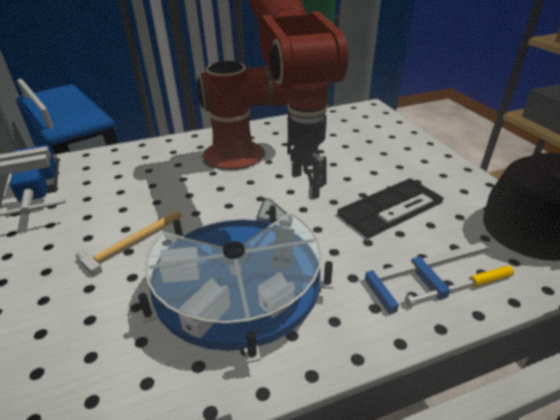

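View pics/d0.png

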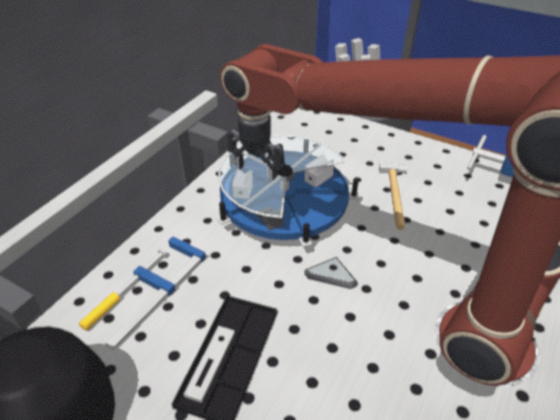

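```bash
python3 - <<'E'
from h import *
im=dict(np.load('pics/scene.npz')); P=pts(im)
c=cv2.resize(im['frame'][185:365,120:345],None,fx=3.5,fy=3.3,interpolation=cv2.INTER_CUBIC)
cv2.imwrite('pics/s1.png',c[:,:,::-1])
for uv in [(234,246),(329,265),(251,338),(144,298),(178,225),(265,208),(180,263),(203,305),(277,292),(283,252)]:
    print(uv,np.round(P[uv[1],uv[0]],3))
# fit black grips: points with z .09-.112
m=(P[...,2]>.1)&(P[...,2]<.115)&(im['frame'].max(-1)<70)
n,l,st,ce=cv2.connectedComponentsWithStats(m.astype(np.uint8))
for i in range(1,n):
    if st[i,4]>5: print(ce[i].round(),st[i,4],np.nanmedian(P[l==i],0).round(3))
im=dict(np.load('pics/side.npz')); Q=pts(im)
for nm,f,X in(('scene',np.load('pics/scene.npz')['frame'],P),('side',im['frame'],Q)):
    d=(f.max(-1)<75)&(X[...,2]<.03)&(X[...,2]>.015)&(X[...,0]>.3)&(X[...,0]<1.)&(X[...,1]>0.02)&(X[...,1]<.5)
    p=X[d][:,:2].astype(np.float32); print(nm,len(p),cv2.minAreaRect(p))
E
```

```text
(234, 246) [ 0.642 -0.169  0.145]
(329, 265) [0.736 0.012 0.109]
(251, 338) [ 0.853 -0.201  0.111]
(144, 298) [ 0.684 -0.369  0.108]
(178, 225) [ 0.468 -0.265  0.101]
(265, 208) [ 0.372 -0.008  0.016]
(180, 263) [ 0.632 -0.285  0.127]
(203, 305) [ 0.763 -0.265  0.129]
(277, 292) [ 0.784 -0.124  0.129]
(283, 252) [ 0.681 -0.072  0.128]
[397.   2.] 77 [-1.539  1.699  0.108]
[518.   3.] 65 [-1.144  2.432  0.109]
[337.   9.] 8 [-1.512  1.185  0.106]
[551.  11.] 36 [-0.867  2.435  0.107]
[248.  18.] 33 [-1.537  0.554  0.106]
[217.  21.] 14 [-1.541  0.342  0.108]
[232.  19.] 13 [-1.54   0.442  0.107]
[200.  22.] 11 [-1.543  0.233  0.107]
[184.  24.] 14 [-1.541  0.128  0.106]
[168.  26.] 11 [-1.541  0.026  0.107]
[151.  27.] 17 [-1.537 -0.076  0.11 ]
[239.  28.] 15 [-1.305  0.417  0.107]
[63. 36.] 350 [-1.539 -0.578  0.108]
[135.  29.] 14 [-1.541 -0.175  0.108]
[358.  35.] 77 [-0.852  0.984  0.107]
[130.  40.] 19 [-1.304 -0.223  0.106]
[178.  41.] 28 [-1.167  0.025  0.108]
[521.  53.] 29 [-0.238  1.536  0.107]
[231. 134.] 148 [ 0.057 -0.016  0.108]
[ 16. 185.] 7 [ 0.117 -0.66   0.101]
[524. 215.] 469 [0.757 0.529 0.107]
[272. 209.] 28 [ 0.5   -0.03   0.108]
[176. 222.] 44 [ 0.465 -0.267  0.108]
[328. 265.] 38 [0.736 0.011 0.109]
[142. 297.] 68 [ 0.681 -0.372  0.109]
[250. 336.] 90 [ 0.847 -0.2    0.109]
scene 800 ((0.5921007990837097, 0.26517829298973083), (0.2857346534729004, 0.5488522052764893), 53.783729553222656)
side 1110 ((0.6945140957832336, 0.38442033529281616), (0.5503532886505127, 0.29771533608436584), 11.594277381896973)
```

View pics/s1.png

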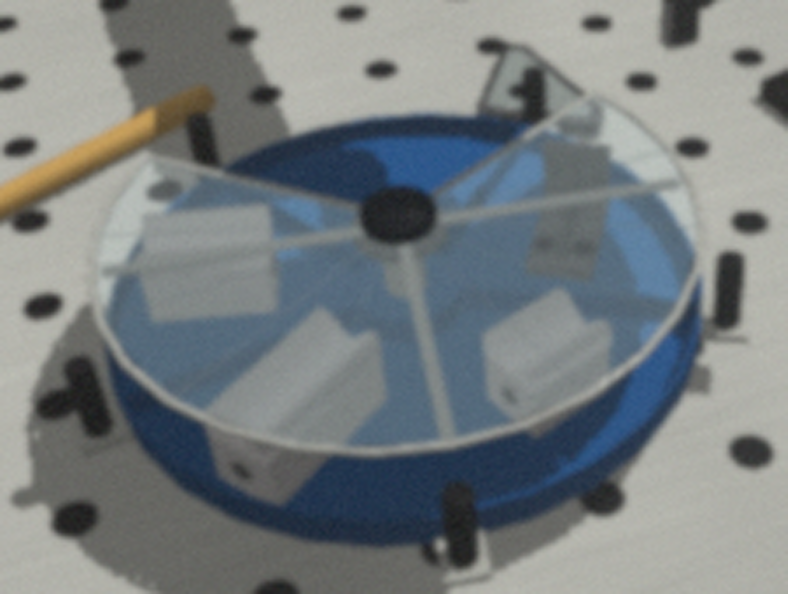

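```bash
cat >> h.py <<'E'
def ray(im,u,v,h):
    T=np.array(im['cam_to_world']); d=T[:3,:3]@np.array([(u-im['cx'])/im['fx'],(v-im['cy'])/im['fy'],1]); o=T[:3,3]
    return (o+d*(h-o[2])/d[2])
E
python3 - <<'E'
from h import *
from scipy.optimize import least_squares
im=dict(np.load('pics/scene.npz'))
c=lambda x,y,h: ray(im,120+x/3.5,185+y/3.3,h)
G=np.array([[.5,-.03],[.465,-.267],[.736,.011],[.681,-.372],[.847,-.2]])
f=lambda p: np.r_[np.hypot(*(G-p).T)-.205]
C=least_squares(f,[.64,-.17]).x; print('C',C,f(C)); a=np.degrees(np.arctan2(*(G-C).T[::-1])); print('grip ang',a)
for e in [(155,155),(585,98)]:
    p=c(*e,.1265)[:2]-C; print('edge',np.hypot(*p),np.degrees(np.arctan2(p[1],p[0])))
B={'A':[(145,212),(268,205),(278,262)],'B':[(322,308),(208,408),(378,335)],'C':[(563,288),(485,338),(608,325)]}
for k,v in B.items():
    q=[c(*x,.11)[:2] for x in v]; print(k,np.round(q,3).tolist(),[np.hypot(*(q[0]-q[i])).round(3) for i in(1,2)])
q=[ray(im,*x,.021)[:2].round(3) for x in [(339,208),(412,181),(442,203),(366,234)]]; print('tray',q)
im=dict(np.load('pics/side.npz'))
print([ray(im,*x,.021)[:2].round(3) for x in [(230,297),(277,310),(176,402)]])
E
```

```text
C [ 0.64544702 -0.17175842] [-0.00189834 -0.00096058 -0.00103804 -0.00162668 -0.00147803]
grip ang [ 135.73581393 -152.17449862   63.64254466  -79.93202899   -7.97634814]
edge 0.1832045026713869 -135.30112443581885
edge 0.18000778099336978 118.52337398158592
A [[0.553, -0.316], [0.575, -0.24], [0.633, -0.246]] [np.float64(0.079), np.float64(0.106)]
B [[0.683, -0.231], [0.739, -0.308], [0.717, -0.206]] [np.float64(0.095), np.float64(0.042)]
C [[0.719, -0.092], [0.743, -0.149], [0.759, -0.079]] [np.float64(0.062), np.float64(0.041)]
tray [array([0.457, 0.188]), array([0.415, 0.466]), array([0.547, 0.477]), array([0.587, 0.201])]
[array([0.574, 0.212]), array([0.455, 0.187]), array([0.517, 0.492])]
```

Call:
{"api": "send_rows", "payload": {"rows": [[5, [-4.46, -2.67, 0], 0], [5, [-4.46, -2.67, 0], 0], [5, [-4.46, -2.67, 0], 0], [5, [-4.46, -2.67, 0], 0], [5, [-4.46, -2.67, 0], 0], [5, [-4.45, -2.69, 0], 0], [5, [0, 0, 0], 0], [5, [0, 0, 0], 10]]}}

```text
t: 1.1
tool_pos: [0.4644, -0.2673, 0.2308]
tool_rot: [-2.412, -2.012, -0.001]
contact_force: [-0.2, -0.3, 0.4]
opening: 0.0499
grip_force: 0.0
```

Call:
{"api": "send_rows", "payload": {"rows": [[5, [0, 0, 0], 10.4], [5, [0, 0, 0], 10.4], [5, [0, 0, 0], 10.4], [5, [0, 0, 0], 10.5], [5, [0, 0, 0], 10.5], [5, [0, 0, 4], 0], [5, [0, 0, 0], 0], [5, [0, 0, 0], 0]]}}

```text
t: 2.1
tool_pos: [0.4651, -0.2671, 0.192]
tool_rot: [3.049, 0.756, 0.001]
contact_force: [0.7, 0.1, 0.3]
opening: 0.05
grip_force: 0.0
```

```bash
python3 - <<'E'
from h import *
im=grab('wrist'); save(im,'w0.png'); o=ctrl.get_obs(); print(o['tool_pos'],R.from_rotvec(o['tool_rot']).as_matrix().round(3),o['q'],im['fx'],np.round(im['cam_to_world'],3))
P=pts(im)
m=(P[...,2]>.1)&(P[...,2]<.118)&(np.hypot(P[...,0]-.464,P[...,1]+.267)<.03)
print(m.sum(),np.nanmean(P[m],0), np.nanmin(P[m],0),np.nanmax(P[m],0))
E
```

```text
[ 0.46535273 -0.26751547  0.1927211 ] [[ 0.884  0.467  0.001]
 [ 0.467 -0.884 -0.001]
 [ 0.001  0.002 -1.   ]] [-6.60474722e-01 -1.33621115e-01  1.85885485e+00  1.18897188e-04
  1.41458926e+00  4.24448292e-01] 375.6121368803568 [[ 0.466 -0.842 -0.271  0.534]
 [-0.885 -0.444 -0.144 -0.23 ]
 [ 0.001  0.307 -0.952  0.334]
 [ 0.     0.     0.     1.   ]]
633 [ 0.46083682 -0.26653724  0.10856875] [ 0.45083347 -0.27600887  0.10009574] [ 0.46836765 -0.25836038  0.1115493 ]
```

View pics/w0.png

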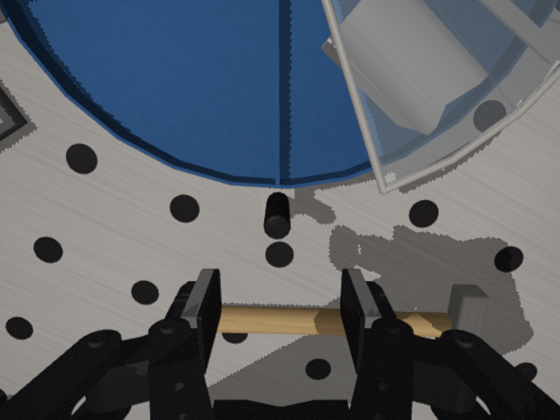

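Call:
{"api": "send_rows", "payload": {"rows": [[5, [-0.4, -0.25, 3.5], 0], [5, [0, 0, 3.5], 0], [5, [0, 0, 3.4], 0], [5, [0, 0, 0], 0], [1, [0, 0, 0], 0], [1, [0, 0, 0], 0], [1, [0, 0, 0], 0], [1, [0, 0, 0], 0]], "newtons": 20}}

```text
t: 3.15
tool_pos: [0.4614, -0.2682, 0.0901]
tool_rot: [3.046, 0.754, 0.004]
contact_force: [-0.5, 1.0, 6.5]
opening: 0.0168
grip_force: 20.8
```

Call:
{"api": "send_rows", "payload": {"rows": [[1, [0.08, -1.29, 0], 3.6], [1, [0.08, -1.29, 0], 3.6], [1, [0.08, -1.29, 0], 3.6], [1, [0.08, -1.29, 0], 3.6], [1, [0, 0, 0], 0]]}}

```text
t: 3.78
tool_pos: [0.4425, -0.2192, 0.09]
tool_rot: [3.117, 0.367, -0.004]
contact_force: [-7.9, -0.4, 10.7]
opening: 0.0171
grip_force: 21.6
```

Call:
{"api": "send_rows", "payload": {"rows": [[1, [0.08, -1.29, 0], 3.6], [1, [0.08, -1.29, 0], 3.6], [1, [0.08, -1.29, 0], 3.6], [1, [0.08, -1.29, 0], 3.6], [1, [0.08, -1.29, 0], 3.6], [1, [0.08, -1.29, 0], 3.6], [1, [0.08, -1.29, 0], 3.6], [1, [0.08, -1.29, 0], 3.6], [1, [0, 0, 0], 0]]}}

```text
t: 4.9
tool_pos: [0.4462, -0.1146, 0.0893]
tool_rot: [-3.112, 0.419, 0.011]
contact_force: [-14.8, 5.6, 17.1]
opening: 0.0171
grip_force: 22.7
```

Call:
{"api": "send_rows", "payload": {"rows": [[1, [0.08, -1.29, 0], 3.6], [1, [0.08, -1.29, 0], 3.6], [1, [0.08, -1.29, 0], 3.6], [1, [0.08, -1.29, 0], 3.6], [1, [0.08, -1.29, 0], 3.6], [1, [0.08, -1.29, 0], 3.6], [1, [0.08, -1.29, 0], 3.6], [1, [0.08, -1.29, 0], 3.6], [1, [0, 0, 0], 0]]}}

```text
t: 6.02
tool_pos: [0.5014, -0.0258, 0.0888]
tool_rot: [-2.907, 1.179, 0.007]
contact_force: [-7.5, 10.8, 9.9]
opening: 0.0172
grip_force: 22.5
```

Call:
{"api": "send_rows", "payload": {"rows": [[5, [0, 0, 0], 0], [5, [0, 0, 0], 0], [5, [0, 0, -4], 0], [5, [0, 0, -6], 0], [5, [0, 0, -5], 0], [8.5, [0, 0, 0], -10], [8.5, [0, 0, 0], -10], [8.5, [0, 0, 0], -10], [8.5, [0, 0, 0], -10], [8.5, [0, 0, 0], -6]]}}

```text
t: 7.28
tool_pos: [0.5017, -0.0294, 0.2374]
tool_rot: [3.141, 0.054, 0.001]
contact_force: [-1.4, 0.6, 0.1]
opening: 0.085
grip_force: 0.0
```

Call:
{"api": "send_rows", "payload": {"rows": [[8.5, [0, 4.2, 0], 0], [8.5, [0, 4.3, 0], 0], [8.5, [0, 4.3, 0], 0], [8.5, [0, 0, 0], 0], [8.5, [0, 0, 0], 0]]}}

```text
t: 7.9
tool_pos: [0.5055, -0.1568, 0.2372]
tool_rot: [-3.141, -0.048, 0.0]
contact_force: [0.1, 0.1, 0.7]
opening: 0.0854
grip_force: 0.0
```

```bash
python3 - <<'E'
from h import *
im=grab('wrist'); save(im,'w1.png'); o=ctrl.get_obs(); print(o['tool_pos'],R.from_rotvec(o['tool_rot']).as_matrix().round(3),o['q'])
P=pts(im)
m=(P[...,2]>.104)&(P[...,2]<.116)&(np.hypot(P[...,0]-.522,P[...,1]+.154)<.085)
n,l,st,ce=cv2.connectedComponentsWithStats(m.astype(np.uint8))
for i in range(1,n):
    if st[i,4]>200: print(ce[i].round(),st[i,4],np.nanmean(P[l==i],0),cv2.minAreaRect(P[l==i][:,:2].astype(np.float32)))
E
```

```text
[ 0.50562595 -0.1562732   0.23721101] [[ 0.999  0.032 -0.   ]
 [ 0.032 -0.999  0.   ]
 [-0.    -0.    -1.   ]] [-4.40600586e-01 -1.81775045e-01  1.82679476e+00  3.31212100e-04
  1.49677708e+00  1.09837334e+00]
[247. 184.] 1768 [ 0.51601009 -0.13191827  0.10845052] ((0.5140793919563293, -0.13241642713546753), (0.0802699401974678, 0.013190771453082561), 1.5839744806289673)
[292. 185.] 1710 [ 0.51688047 -0.16481663  0.10854611] ((0.515138566493988, -0.16421613097190857), (0.08020041882991791, 0.013281016610562801), 1.798795223236084)
```

View pics/w1.png

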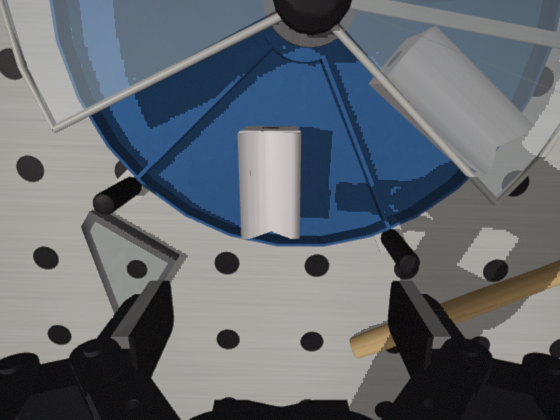

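Call:
{"api": "send_rows", "payload": {"rows": [[8.5, [0.92, -0.77, 3], 0], [8.5, [0, 0, 4], 0], [8.5, [0, 0, 4], 0], [8.5, [0, 0, 3], 0], [8.5, [0, 0, 2], 0], [8.5, [0, 0, 1.3], 0], [8.5, [0, 0, 0], 0], [8.5, [0, 0, 0], 0]]}}

```text
t: 8.95
tool_pos: [0.5156, -0.1492, 0.0656]
tool_rot: [3.14, 0.049, 0.003]
contact_force: [0.1, -0.1, 0.6]
opening: 0.0853
grip_force: 0.0
```

Call:
{"api": "send_rows", "payload": {"rows": [[3.5, [0, 0, 0], 0], [3.5, [0, 0, 0], 0], [3.5, [0, 0, 0], 0], [3.5, [0, 0, 0], 0], [3.5, [0, 0, 0], 0], [3.5, [0, 0, 0], 0]], "newtons": 50}}

```text
t: 9.7
tool_pos: [0.5152, -0.1491, 0.0651]
tool_rot: [3.141, 0.049, 0.002]
contact_force: [-0.6, 1.2, 5.6]
opening: 0.0443
grip_force: 52.9
```

Call:
{"api": "send_rows", "payload": {"rows": [[3.5, [0, 0, -0.5], 0], [3.5, [0, 0, -1], 0], [3.5, [0, 0, -2.5], 0], [3.5, [0, 0, -4], 0], [3.5, [0, 0, -4], 0], [3.5, [0, 0, -3], 0], [3.5, [0, 0, -2], 0], [3.5, [0, 0, 0], 0]]}}

```text
t: 10.7
tool_pos: [0.5152, -0.1492, 0.2357]
tool_rot: [3.14, 0.049, 0.004]
contact_force: [-0.3, -0.4, -3.9]
opening: 0.0443
grip_force: 52.2
```

Call:
{"api": "send_rows", "payload": {"rows": [[3.5, [-0.14, -2.5, 0], 0], [3.5, [-0.28, -5, 0], 0], [3.5, [-0.28, -5, 0], 0], [3.5, [-0.28, -5, 0], 0], [3.5, [-0.28, -5, 0], 0], [3.5, [-0.28, -5, 0], 0], [3.5, [-0.28, -5, 0], 0], [3.5, [-0.28, -5, 0], 0], [3.5, [-0.14, -2.5, 0], 0], [3.5, [0, 0, 0], 0]]}}

```text
t: 11.95
tool_pos: [0.4782, 0.2514, 0.2317]
tool_rot: [3.14, 0.054, -0.007]
contact_force: [-0.6, -0.9, -3.4]
opening: 0.0446
grip_force: 52.8
```

Call:
{"api": "send_rows", "payload": {"rows": [[3.5, [0, 0, 0], -10], [3.5, [0, 0, 0], -10], [3.5, [0, 0, 0], -10], [3.5, [0, 0, 0], -10], [3.5, [0, 0, 0], -10], [3.5, [0, 0, 0], -10], [3.5, [0, 0, 0], -10], [3.5, [0, 0, 0], -10], [3.5, [0, 0, 0], -10], [3.5, [0, 0, 0], -6.7]]}}

```text
t: 13.2
tool_pos: [0.4792, 0.2488, 0.2325]
tool_rot: [-2.047, -2.382, 0.004]
contact_force: [0.7, 1.2, -4.4]
opening: 0.0446
grip_force: 52.8
```

Call:
{"api": "send_rows", "payload": {"rows": [[3.5, [0, 0, 0], 0], [3.5, [0, 0, 0], 0]]}}

```text
t: 13.45
tool_pos: [0.4795, 0.2496, 0.2334]
tool_rot: [-2.053, -2.377, 0.002]
contact_force: [-0.7, 0.3, -3.5]
opening: 0.0447
grip_force: 52.8
```

```bash
python3 - <<'E'
from h import *
im=grab('wrist'); save(im,'w2.png'); o=ctrl.get_obs(); print(o['tool_pos'],R.from_rotvec(o['tool_rot']).as_matrix().round(3),o['q'],o['grip_force'],o['opening'])
E
```

```text
[0.47954864 0.24971584 0.2336823 ] [[-0.146  0.989 -0.001]
 [ 0.989  0.146 -0.   ]
 [-0.    -0.001 -1.   ]] [ 3.42498946e-01 -1.50461577e-01  1.80503518e+00 -1.45811976e-04
  1.48801037e+00  1.96068278e-01] 52.796957194805145 0.04430445045494302
```

View pics/w2.png

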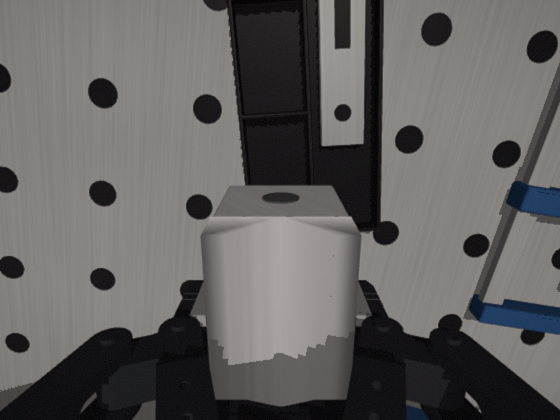

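```bash
python3 - <<'E'
from h import *
im=dict(np.load('pics/wrist.npz')); P=pts(im)
for n,uv in {'left':[(232,0),(239,90),(247,180)],'mid':[(308,5),(309,60),(310,113),(310,180)],'right':[(382,0),(381,110),(380,225)],'div':[(248,116),(275,116),(304,117)],'div2':[(238,0),(270,0),(303,0)]}.items():
    print(n,[ray(im,*x,.021)[:2].round(4).tolist() for x in uv])
m=(P[...,2]>.0175)&(P[...,2]<.026)&(P[...,0]>.38)&(P[...,0]<.62)&(P[...,1]>.2)
m[185:,190:370]=0
p=P[m][:,:2]; print(len(p))
a=np.radians(8.5); 
best=None
for d in np.arange(4,14,.5):
    a=np.radians(d); t=(p-[.5015,.333])@np.array([[np.cos(a),-np.sin(a)],[np.sin(a),np.cos(a)]])
    h,e=np.histogram(t[:,0],np.arange(-.09,.09,.002)); s=(h.astype(float)**2).sum()
    if best is None or s>best[0]: best=(s,d,t)
s,d,t=best; print(d)
for k,r in((0,(-.09,.09)),(1,(-.16,.16))):
    h,e=np.histogram(t[:,k],np.arange(*r,.002)); print([(round(x,3),int(c)) for x,c in zip(e,h) if c>.4*h.max() or (k and c>90)])
E
```

```text
left [[0.4168, 0.3926], [0.4306, 0.3219], [0.4474, 0.2407]]
mid [[0.4805, 0.3981], [0.4886, 0.3558], [0.4971, 0.3114], [0.5077, 0.2496]]
right [[0.5414, 0.4108], [0.5608, 0.3234], [0.585, 0.2142]]
div [[0.4413, 0.3006], [0.4658, 0.3042], [0.4922, 0.3071]]
div2 [[0.4217, 0.3934], [0.4483, 0.3972], [0.4758, 0.4012]]
3201
12.5
[(np.float64(-0.074), 404), (np.float64(-0.072), 297), (np.float64(-0.012), 403), (np.float64(-0.01), 384), (np.float64(0.052), 467), (np.float64(0.054), 507)]
[(np.float64(-0.022), 137), (np.float64(-0.02), 178), (np.float64(-0.018), 72)]
```

Call:
{"api": "send_rows", "payload": {"rows": [[3.5, [-2, 0, -3], 1.5], [3.5, [-2, 0, -3], 1.5], [3.5, [0, 0, 0], 0], [3.5, [0, 0, 0], 0]]}}

```text
t: 14.0
tool_pos: [0.4846, 0.2108, 0.2931]
tool_rot: [-2.112, -2.324, 0.002]
contact_force: [0.1, 0.7, -3.6]
opening: 0.0442
grip_force: 53.2
```

```bash
python3 - <<'E'
from h import *
im=grab('wrist'); o=ctrl.get_obs(); print(o['tool_pos'],R.from_rotvec(o['tool_rot']).as_matrix().round(3))
c=cv2.resize(im['frame'][0:200,190:420],None,fx=3.4,fy=3,interpolation=cv2.INTER_CUBIC)
c=np.clip(c.astype(float)*2.5,0,255).astype(np.uint8)
cv2.imwrite('pics/w3.png',c[:,:,::-1])
E
```

```text
[0.48430404 0.2108177  0.29239558] [[-0.096  0.995 -0.003]
 [ 0.995  0.096 -0.   ]
 [-0.    -0.003 -1.   ]]
```

View pics/w3.png

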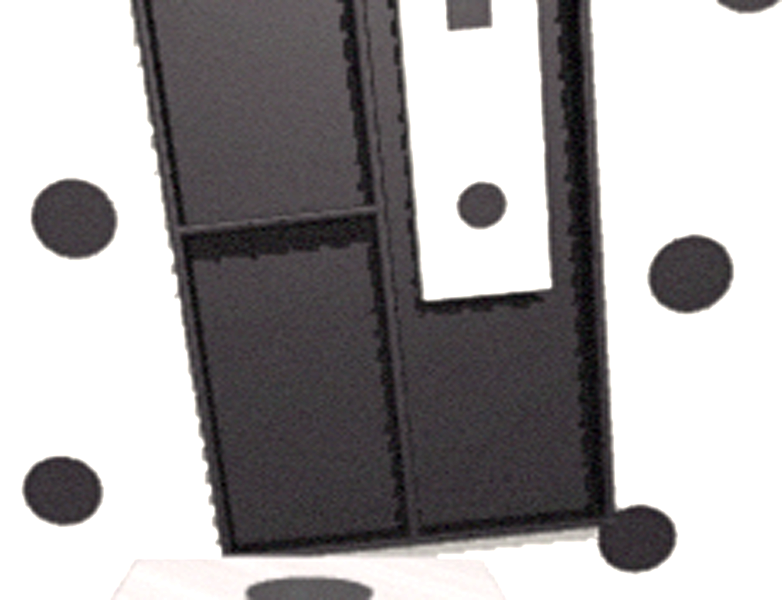

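```bash
python3 - <<'E'
from h import *
im=dict(np.load('pics/wrist.npz'))
c=lambda x,y:ray(im,190+x/3.4,y/3,.021)[:2]
L={'leftout':[(137,15),(180,235),(222,553)],'rightout':[(592,10),(602,260),(610,515)],'mid':[(369,20),(379,211),(408,533)],'div':[(184,231),(376,211)],'near':[(222,553),(415,537),(608,520)]}
for k,v in L.items():
    q=np.array([c(*x) for x in v]); d=q[-1]-q[0]; a=np.degrees(np.arctan2(d[1],d[0])); print(k,q.round(4).tolist(),a)
E
```

```text
leftout [[0.4196, 0.3638], [0.4364, 0.297], [0.4576, 0.1852]] -77.9811112404571
rightout [[0.5506, 0.3777], [0.5663, 0.3011], [0.5839, 0.2119]] -78.63471394455127
mid [[0.4867, 0.3687], [0.4962, 0.3105], [0.5184, 0.1987]] -79.41886731720182
div [[0.4375, 0.2984], [0.4953, 0.3104]] 11.767179730636062
near [[0.4576, 0.1852], [0.5209, 0.1974], [0.5835, 0.21]] 11.138902555089928
```

Call:
{"api": "send_rows", "payload": {"rows": [[3.5, [0, 0, 0], -5.9], [3.5, [3.6, 0.03, 3], 0], [3.5, [3.6, 0.03, 4], 0], [3.5, [3.7, 0.02, 4], 0], [3.5, [3.7, 0.02, 4], 0], [3.5, [0, 0, 4], 0], [3.5, [0, 0, 2.7], 0], [3.5, [0, 0, 1], 0], [3.5, [0, 0, 0], 0], [3.5, [0, 0, 0], 0]]}}

```text
t: 15.3
tool_pos: [0.4582, 0.3545, 0.0689]
tool_rot: [1.989, 2.43, 0.004]
contact_force: [0.2, 0.9, -3.7]
opening: 0.0444
grip_force: 52.8
```

```bash
python3 - <<'E'
from h import *
o=ctrl.get_obs(); print(o['tool_pos'],R.from_rotvec(o['tool_rot']).as_matrix().round(3))
im=grab('scene'); c1=cv2.resize(im['frame'][150:260,320:460],(400,314),interpolation=cv2.INTER_CUBIC)
im=grab('side'); c2=cv2.resize(im['frame'][270:420,150:310],(400,375),interpolation=cv2.INTER_CUBIC)
c=np.zeros((375,800,3),np.uint8); c[:314,:400]=c1; c[:,400:]=c2
cv2.imwrite('pics/p0.png',np.clip(c[:,:,::-1]*1.5,0,255))
im=grab('wrist');P=pts(im)
# fingertip depth: lowest finger points near TCP
p=o['tool_pos']; Rm=R.from_rotvec(o['tool_rot']).as_matrix(); t=(P-p)@Rm
m=(abs(t[...,0])<.016)&(abs(t[...,1])>.0235)&(abs(t[...,1])<.05)&(P[...,2]>.03)
print(m.sum(),np.nanpercentile(t[m],[1,5,50,99],axis=0).round(4))
E
```

```text
[0.45817782 0.35450705 0.06886602] [[-0.198  0.98   0.002]
 [ 0.98   0.198  0.001]
 [ 0.001  0.003 -1.   ]]
17553 [[-0.0096 -0.0496 -0.078 ]
 [-0.0068 -0.0485 -0.0742]
 [ 0.0092  0.0237 -0.0569]
 [ 0.0138  0.0496 -0.0148]][ WARN:0@3.385] global loadsave.cpp:1063 imwrite_ Unsupported depth image for selected encoder is fallbacked to CV_8U.
```

View pics/p0.png

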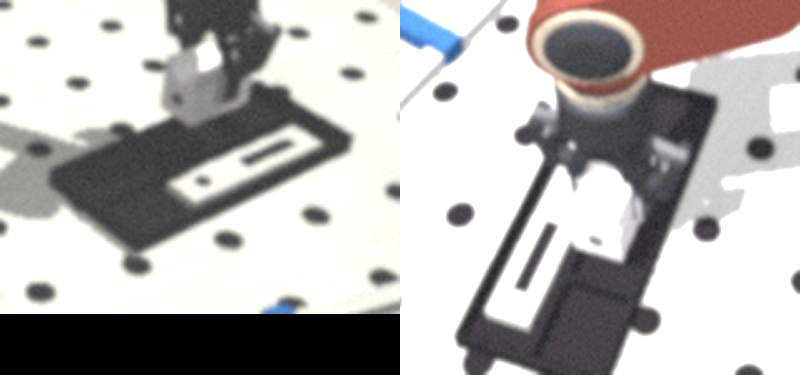

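Call:
{"api": "send_rows", "payload": {"rows": [[3.5, [0, -0.15, 1.2], 0], [3.5, [0, 0, 1.2], 0], [3.5, [0, 0, 0.8], 0], [3.5, [0, 0, 0.5], 0], [3.5, [0, 0, 0.3], 0], [3.5, [0, 0, 0], 0], [3.5, [0, 0, 0], 0]]}}

```text
t: 16.32
tool_pos: [0.4561, 0.3538, 0.0277]
tool_rot: [1.99, 2.431, 0.001]
contact_force: [-0.2, 0.5, -3.9]
opening: 0.0447
grip_force: 52.9
```

Call:
{"api": "send_rows", "payload": {"rows": [[3.5, [0, 0, 0.2], 0], [3.5, [0, 0, 0.2], 0], [3.5, [0, 0, 0], 0], [3.5, [0, 0, 0], 0]]}}

```text
t: 16.82
tool_pos: [0.4557, 0.3536, 0.0233]
tool_rot: [-1.99, -2.431, 0.0]
contact_force: [-0.9, 0.4, -4.4]
opening: 0.0444
grip_force: 52.9
```

Call:
{"api": "send_rows", "payload": {"rows": [[3.5, [0, 0, 0.1], 0], [3.5, [0, 0, 0.1], 0], [3.5, [0, 0, 0.1], 0], [3.5, [0, 0, 0], 0], [3.5, [0, 0, 0], 0]]}}

```text
t: 17.45
tool_pos: [0.4557, 0.3536, 0.0203]
tool_rot: [1.99, 2.431, -0.0]
contact_force: [-0.1, 0.4, -3.8]
opening: 0.0444
grip_force: 52.9
```

Call:
{"api": "send_rows", "payload": {"rows": [[3.5, [0, 0, 0.1], 0], [3.5, [0, 0, 0], 0], [3.5, [0, 0, 0], 0]]}}

```text
t: 17.82
tool_pos: [0.4557, 0.3536, 0.0193]
tool_rot: [-1.99, -2.431, -0.0]
contact_force: [-0.6, 0.4, -3.5]
opening: 0.0445
grip_force: 52.9
```

Call:
{"api": "send_rows", "payload": {"rows": [[3.5, [0, 0, 0.06], 0], [3.5, [0, 0, 0.06], 0], [3.5, [0, 0, 0], 0], [3.5, [0, 0, 0], 0]]}}

```text
t: 18.32
tool_pos: [0.456, 0.3538, 0.0187]
tool_rot: [1.99, 2.431, 0.001]
contact_force: [-2.8, -1.3, 1.0]
opening: 0.0442
grip_force: 57.6
```

Call:
{"api": "send_rows", "payload": {"rows": [[4.6, [0, 0, 0], 0], [5.0, [0, 0, 0], 0], [5.5, [0, 0, 0], 0], [5.5, [0, 0, 0], 0]]}}

```text
t: 18.82
tool_pos: [0.4558, 0.3536, 0.0181]
tool_rot: [1.99, 2.431, 0.0]
contact_force: [-0.3, 0.7, 0.1]
opening: 0.055
grip_force: 0.0
```

Call:
{"api": "send_rows", "payload": {"rows": [[5.5, [0, 0, -0.5], 0], [5.5, [0, 0, -1], 0], [5.5, [0, 0, -3], 0], [5.5, [0, 0, -5], 0], [5.5, [0, 0, -5], 0], [5.5, [0, 0, -5], 0], [5.5, [-5, 0, 0], 0], [5.5, [-5, 0, 0], 0], [5.5, [0, 0, 0], 0]]}}

```text
t: 19.95
tool_pos: [0.4762, 0.2533, 0.2143]
tool_rot: [1.994, 2.426, 0.002]
contact_force: [0.1, 0.6, 0.3]
opening: 0.0552
grip_force: 0.0
```

```bash
python3 - <<'E'
from h import *
a=grab('wrist'); b=grab('scene'); P=pts(a)
m=(P[...,2]>.055)&(P[...,2]<.07)&(np.hypot(P[...,0]-.4555,P[...,1]-.353)<.07)
print(m.sum(),np.nanmedian(P[m],0),np.nanpercentile(P[m][:,2],[5,50,95]),cv2.minAreaRect(P[m][:,:2].astype(np.float32)))
c1=cv2.resize(a['frame'],(400,300)); c2=cv2.resize(b['frame'],(400,300))
cv2.imwrite('pics/f.png',np.hstack([c1,c2])[:,:,::-1])
E
```

```text
4407 [0.45457476 0.35430177 0.06171321] [0.05569713 0.06171321 0.06368558] ((0.4559585154056549, 0.35246649384498596), (0.045155782252550125, 0.07743816822767258), 11.393549919128418)
```

View pics/f.png

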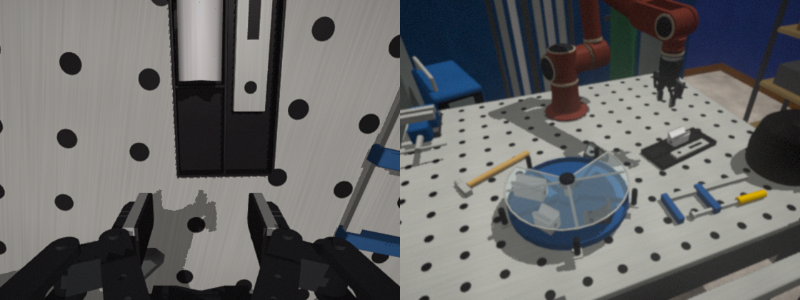

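The left view shows the block upright in the middle pocket: its end is at about (200,80), clear of the divider at (200,85), and its top is about 63 mm above the table. The right view shows the other tooling still on the carousel, and the rest of the table looks undisturbed.

```bash
python3 -c "
from station import ctrl
print(ctrl.finish_job())"
```

```text
the job is handed in; nothing more can be done
None
```

The medium V-block was turned to the guard's opening, lifted out there and set upright in the tray's middle pocket; the other pieces were left where they stood, and the job was handed in after about 20 s of the allowed 72 s.

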